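Hang the drilling template on the sloped jig and latch it

ROBOT

A 6-joint arm with a two-finger parallel gripper is mounted at the origin on a cart in front of the work surface, level with it; the furniture and walls round the work are solid. World frame = base frame: x ahead of the robot, y to its left, z up, the work surface at z = 0. Lengths are in m, angles in rad, forces in N, time in s.
With the tool pointing down it reaches from about 0.35 to 0.775 m from the base axis. Payload 7.3 kg.
Tool frame: the origin (TCP) lies between the finger pads; the fingertips stand 25 mm ahead of it and the grasp point (between the pads) lies 6 mm ahead of it; y points along the fingers, z is the direction in which the jaws open and shut, and the axes are right-handed (so a half turn about y gives the same grasp; the last joint's range is limited). The gripper opens to 92 mm and grips with 3 to 60 N. Pads are 19 mm wide; open, the fingers measure 130 mm over their backs; the gripper's body (75 mm by 190 mm) begins 47 mm behind the grasp point.
Start: joints at [0.974, 0.342, 1.524, -0, 1.275, -0.146], TCP at [0.229, 0.473, 0.252] pointing down, gripper open.
Joint ranges: [-2.53, 2.53], [-0.77, 2.02], [0.04, 2.7], [-1, 4.14], [0.28, 2.66], [-3.11, 3.11]. Speed limits (rad/s): [2.57, 2.57, 3.14, 3.14, 3.14, 3.14].

INTERFACE

Orientations are given as [roll, pitch, yaw] about the fixed x, y, z axes, in that order (R = Rz(yaw) Ry(pitch) Rx(roll)).
In Python, from cell import sensors, read_camera, hand_in gives the robot as it stands. The module is installed in compiled form; this text tells all that it offers.
- The arm moves only by the tool send_rows, never from a script. Its argument "motion" is a list that holds one entry, the list of rows, each a list of 4 numbers: the shift along the tool's x, y, z in m, then the turn about the tool's y in degrees. In form: [[[tx, ty, tz, twist], ...]]. A call has 1 to 8 rows; each row is the pose to reach, as a shift and turn from the pose measured when the call began, along the tool's axes at that moment; what a row does not reach only later rows make up. A row lasts 1/10 s, in which the tool goes at most 50 mm and 8.59 degrees, less where a joint would pass 70% of its speed; a pose out of reach is approached as far as the arm can. A call with a gripper value outside its range is refused whole. "gripper" is the opening, from 0 (shut) to 1 (fully open), set as the call begins (left out, the last holds). The fingers move at their own pace and stop on an object; "grip_force" is the grip in N (left out, the last holds). Time passes only in rows, so rows that repeat a pose let the fingers close. It gives the time, the measured TCP pose, the force and the opening at its end, in the units of the state.
- sensors.observe(): the state, without advancing time (a new reading comes with each control period).
- read_camera(name): name is "scene" or "top"; returns a dict with "frame" (400x640x3 uint8, red, green, blue), "fx", "fy", "cx", "cy" (pixels), "extrinsics" (4x4, takes a point from world to camera coordinates). Camera axes: x right, y up, looking along -z (the intrinsics and any distortion apply to the point x, -y, -z); pixel columns grow to the right and rows downward; lengths in m; the calibration is good to about 2 mm. A picture is of the moment at which its call begins. There is no depth.
- hand_in(): hands the job in, once; it reports no verdict.
The state is a dict: "time": time; "qpos": joint angles; "qvel": joint speeds; "joint_efforts": joint torques, N m; "tool_pos": TCP position; "tool_rot": TCP orientation; "contact_force": force on the tool from outside, world axes, zero at the start; "torque": the same for the moment, N m; "opening": finger opening in m.
Only numpy, scipy, OpenCV 4.12 (cv2) and the standard library are available. Lean on these libraries where they do the work, as an engineer would, in place of code of your own. Each camera call takes 0.05 s, during which the arm holds its last target.

TASK

Fit the drilling template onto the sloped drilling jig: lower it onto the sloping face so that the large ends of its two keyholes pass over the two stud heads, then slide it down the slope until it is fully home under the heads. Then swing the drop latch fully shut above the template's upper edge, and let go. Leave the things lying about undisturbed.

Things in the scene. Friction and masses are not known exactly. Their poses are not given: they have to be found in the camera images.
- template_grip (a point): Centre of the handle of the loose drilling template, a plain aluminium plate 100 (x) x 140 (y) x 5 mm, 0.26 kg, lying flat, handle up. The black bar is 14 mm wide along x (grip it across this), 66 long along y, 16 high, on two posts; its centre is 35 mm above the plate's underside, over its middle; 22 mm free below the bar. Axes: z out of the upper side, +x to the edge that goes uppermost on the jig.
- keyhole_left (a point): Centre of the large end (21 mm in diameter) of the template's left keyhole, on the underside, at x = -12, y = +52, z = -35 mm from template_grip, same axes. From there a slot 11.5 mm wide runs towards +x to a round end that stops 24 mm from this point. Rows of flat drill bushes (1.5 mm proud) lie between the keyholes.
- keyhole_right (a point): The same point of the right keyhole, at x = -12, y = -52, z = -35 mm from template_grip.
- jig_face: Sloping plywood face, 150 x 150 mm, of the jig, a wedge stand fixed to the bench that rises away from the robot at 30 degrees to the level; a blank block shows in its window. Origin on the surface, midway between the two studs; x straight up the slope, y level to the left, z square out of the face. The face reaches from x = -65 to +85 mm, its lower edge stands 67 mm above the bench.
- stud_left (a point): Top centre of the left steel stud's head, at x = 0, y = +52, z = +13 mm on the face. Neck 8 mm in diameter, head 15 mm with a bevelled rim, 8 mm free under the head. With the large ends over both heads and the plate flat on the face, template_grip is at x = +12, y = 0, z = +35 mm of the face's frame; fully home, the necks at the slots' ends, at x = -8 (20 mm farther down), y = 0, z = +35.
- stud_right (a point): The same point of the right stud, at y = -52 mm on the face.
- latch (a joint): Angle of the drop latch, rad: 0 = shut, the bar lying level along +y of the face, 2.5 mm above the upper edge of the home template; about 1.6 = open, the bar pointing up the slope. It stays where it is left (stiff pivot, about 1 N moves it at the knob) and stops at 0 and at 1.8. It cannot shut while the template stands higher than home.
- latch_pivot (a point): Pivot of the drop latch, at x = +50.5, y = -86, z = +5 mm of the face's frame (to the right of the template, at its upper corner); same axes as the face.
- latch_knob (a point): Middle of the black knob on the latch bar, 52 mm from the pivot: 14 mm in diameter at this height, standing square to the face from 9 to 31 mm off it, this point 20 mm off it. The dark steel bar that carries it is 12 mm wide, ends 62 mm from the pivot, and its upper side is 9.5 mm off the face.
- tape_roll: Roll of brown packing tape lying flat, 104 mm in diameter, 48 mm high, bystander; origin at the centre of its underside.
- driver_red: Red-handled screwdriver lying on the bench, 189 mm long, bystander; origin on the bench under its middle.
- glue: White glue bottle standing behind the press jig, 43 mm in diameter, 126 mm high, bystander; origin at the centre of its underside.
- felt_cup: Small grey-white cup of felt pads, 69 mm in diameter, 60 mm high, behind the press jig, bystander; origin at the centre of its underside.

How it is judged:
On the way:
1. the template lies flat on the face, slid down home under the stud heads, the latch not yet shut (x of template_grip in the frame of jig_face between -0.014 and -0.003 m and y of template_grip in the frame of jig_face between -0.006 and 0.006 m and z of template_grip in the frame of jig_face below 0.04 m and value of joint latch above 0.3 rad), for 0.1 s.
At the end, for the whole second after the job is handed in: The template lies flat on the sloping face (within 0.08 rad, handle centre 31 to 39 mm off it), held under both stud heads: the handle's centre is within about 5 mm of its home place along the slope and across it, and the latch is shut to within 0.12 rad. All this without the robot's help (x of template_grip in the frame of jig_face between -0.014 and -0.003 m and y of template_grip in the frame of jig_face between -0.005 and 0.005 m and z of template_grip in the frame of jig_face between 0.031 and 0.039 m and angle between the z axis of template_grip and the z axis of jig_face, either way round below 0.08 rad and value of joint latch below 0.12 rad); the robot touches nothing.
It fails at once if a bystander is pushed more than 40 mm or the glue bottle or cup is knocked over (distance of any of tape_roll, driver_red, glue, felt_cup from where it was at the start of the episode above 0.04 m or angle between any of glue, felt_cup's own z axis and vertical above 0.5 rad).
It also fails if it takes over 58 s, if anything falls off the work surface, if the arm or the gripper's body presses on something with over 40 N, if the wrist force passes 120 N, or if a joint passes its speed limit or range.

## Working session

There is one attempt and no reset: what is moved stays moved. The work goes in short steps, Python scripts to look and compute and a tool call to move; the robot and the scene stay as the last step left them, time stands still between calls to the robot, and variables do not carry over. Pictures are saved under pics/ and viewed, and the job is handed in when it is done.

Besides the shell and the picture viewer there is one more tool, called after "Emit:" as name(argument=value, ...), one argument or row to a line, values as JSON. send_rows: Moves the arm, as the interface text tells. Its arguments: {"type":"object","properties":{"motion":{"type":"array"},"gripper":{"type":"number"},"grip_force":{"type":"number"}},"required":["motion"]}

```bash
mkdir -p pics; ls; python3 - <<'E'
from cell import sensors, read_camera
import cv2,numpy as np
s=sensors.observe()
for k in s: print(k,np.round(s[k],4))
for n in("scene","top"):
    c=read_camera(n); cv2.imwrite(f"pics/{n}0.png",c["frame"][:,:,::-1])
    print(n,{k:c[k] for k in c if k not in("frame","extrinsics")}); print(np.round(c["extrinsics"],4))
    np.save(n+"0.npy",c["frame"])
E
```

```text
pics
time 0.0
qpos [ 0.974   0.3427  1.525  -0.      1.2754 -0.146 ]
qvel [ 0.0005  0.0003  0.0017 -0.0001 -0.001   0.0003]
joint_efforts [ 1.40000e-03 -4.31251e+01 -2.44226e+01  7.18000e-02  5.59000e-02
 -2.00000e-04]
tool_pos [0.2285 0.4722 0.251 ]
tool_rot [-1.5724e+00  2.0000e-04 -4.5080e-01]
contact_force [ 0.0084 -0.1395 -1.0497]
torque [-0.0018 -0.0693  0.0232]
opening 0.092
scene {'fx': 444.9892579332857, 'fy': 444.9892579332857, 'cx': 323.8598321435997, 'cy': 197.99617989560562}
[[ 0.896  -0.4439 -0.0101 -0.5154]
 [ 0.34    0.6713  0.6586 -0.2235]
 [-0.2856 -0.5936  0.7524 -1.2458]
 [ 0.      0.      0.      1.    ]]
top {'fx': 365.7967708795904, 'fy': 365.7967708795904, 'cx': 317.23928154028397, 'cy': 195.08304517186667}
[[ 0.0143 -0.9998  0.0124 -0.052 ]
 [ 0.9947  0.0154  0.1014 -0.5933]
 [-0.1015  0.0109  0.9948 -1.1318]
 [ 0.      0.      0.      1.    ]]
```

View pics/scene0.png

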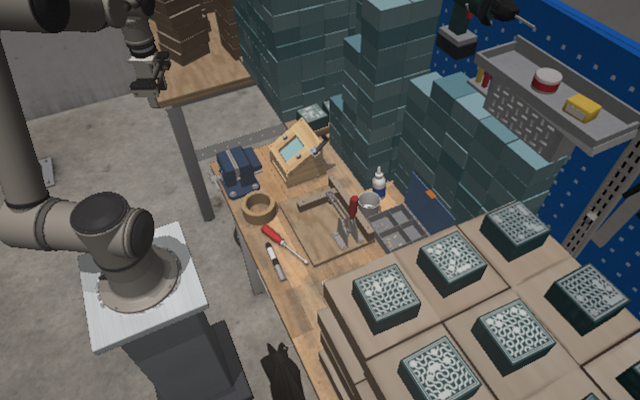

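View pics/top0.png

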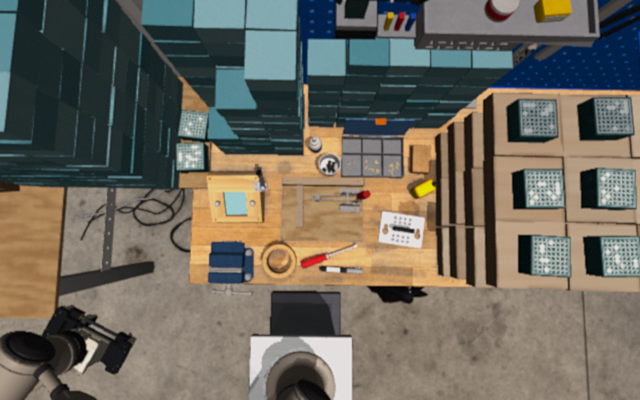

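The top view shows the template at about (402,230) on the right and the jig at (236,200), with its latch open near (261,180). The scene view shows the jig at (298,155), but stacked boxes hide the template. I'll zoom in next.

```bash
python3 - <<'E'
import cv2,numpy as np
t=np.load("top0.npy")[:,:,::-1]; s=np.load("scene0.npy")[:,:,::-1]
a=cv2.resize(t[205:255,372:432],None,fx=8,fy=8,interpolation=cv2.INTER_CUBIC)
b=cv2.resize(t[160:235,195:280],None,fx=7,fy=7,interpolation=cv2.INTER_CUBIC)
c=cv2.resize(s[110:195,260:340],None,fx=7,fy=7,interpolation=cv2.INTER_CUBIC)
cv2.imwrite("pics/a.png",a);cv2.imwrite("pics/b.png",b);cv2.imwrite("pics/c.png",c)
E
```

```text
(no output)
```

View pics/a.png

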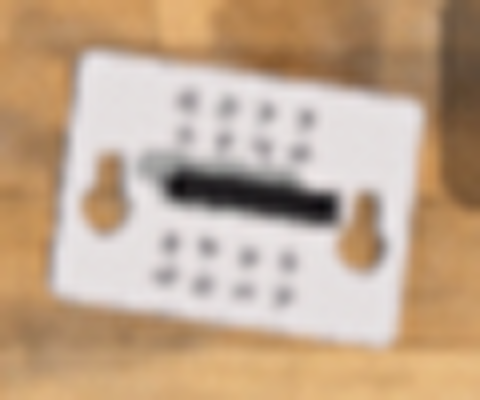

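View pics/b.png

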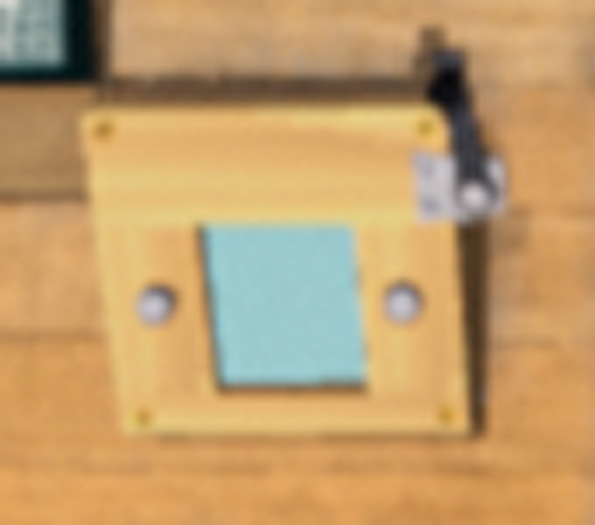

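View pics/c.png

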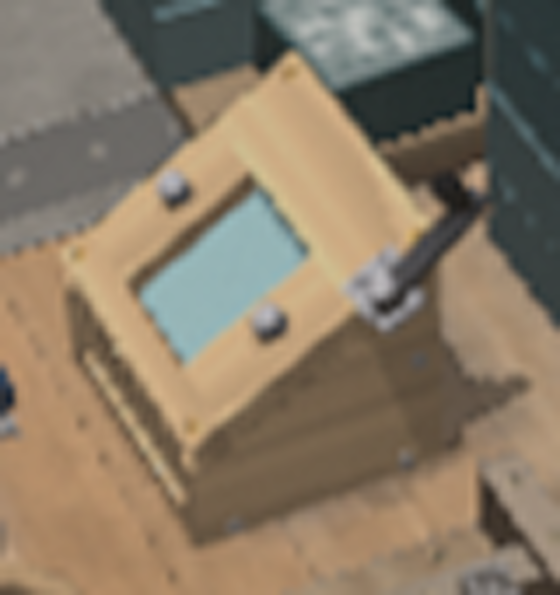

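The template lies with its slots pointing up in the image (world +x) and is turned slightly clockwise. The jig's latch is open and both stud heads are visible in both views. Now I'll measure.

```bash
cat > h.py <<'E'
import numpy as np,cv2
from cell import read_camera,sensors
def ray(c,uv):
    E=c["extrinsics"];R=E[:3,:3];t=E[:3,3]
    d=np.array([(uv[0]-c["cx"])/c["fx"],-(uv[1]-c["cy"])/c["fy"],-1.])
    return -R.T@t, R.T@d
def onz(c,uv,z):
    o,d=ray(c,uv); return o+d*(z-o[2])/d[2]
def proj(c,p):
    q=c["extrinsics"][:3,:3]@np.asarray(p)+c["extrinsics"][:3,3]
    return np.array([c["cx"]+c["fx"]*q[0]/-q[2],c["cy"]-c["fy"]*q[1]/-q[2]])
def cross(c1,u1,c2,u2):
    o1,d1=ray(c1,u1);o2,d2=ray(c2,u2);d1/=np.linalg.norm(d1);d2/=np.linalg.norm(d2)
    A=np.stack([d1,-d2],1);s=np.linalg.lstsq(A,o2-o1,rcond=None)[0]
    p,q=o1+d1*s[0],o2+d2*s[1];return (p+q)/2,np.linalg.norm(p-q)
E
python3 - <<'E'
from h import *
T=read_camera("top");S=read_camera("scene")
def blobs(c,box,f,lo,hi):
    x0,y0,x1,y1=box;k=6
    im=cv2.resize(c["frame"][y0:y1,x0:x1],None,fx=k,fy=k,interpolation=cv2.INTER_CUBIC)
    h=cv2.cvtColor(im,cv2.COLOR_RGB2HSV).astype(int)
    m=f(h).astype(np.uint8)
    n,l,st,ce=cv2.connectedComponentsWithStats(m)
    return [((ce[i]+.5)/k-.5+[x0,y0],st[i,4]/k/k,(l==i)) for i in range(1,n) if lo<st[i,4]/k/k<hi]
# studs
g=lambda h:(h[...,1]<70)&(h[...,2]>90)
for n,c,box in(("top",T,(205,190,265,220)),("scene",S,(275,125,310,165))):
    for b in blobs(c,box,g,4,60): print(n,b[0],b[1],onz(c,b[0],.1108))
# template plate
k=6;box=(372,205,432,255)
for ce,a,m in blobs(T,box,lambda h:(h[...,1]<60)&(h[...,2]>110),500,3000):
    cs,_=cv2.findContours(m.astype(np.uint8),cv2.RETR_EXTERNAL,cv2.CHAIN_APPROX_NONE)
    hull=cv2.convexHull(max(cs,key=cv2.contourArea))[:,0].astype(float)
    px=(hull+.5)/k-.5+[box[0],box[1]]
    P=np.array([onz(T,u,.005)[:2] for u in px])
    r=cv2.minAreaRect((P*1000).astype(np.float32));print("plate",a,r)
# keyholes: wood through plate
for ce,a,m in blobs(T,box,lambda h:(h[...,1]>85),15,60): print("hole",ce,a,onz(T,ce,.003))
for ce,a,m in blobs(T,box,lambda h:(h[...,2]<60),20,100):
    ys,xs=np.nonzero(m);r=cv2.minAreaRect(np.stack([xs,ys],1).astype(np.float32));u=(np.array(r[0])+.5)/k-.5+box[:2]
    print("bar",ce,a,r,onz(T,u,.043))
E
```

```text
top [259.18364929 190.35610848] 17.583333333333332 [0.59714454 0.12944803 0.1108    ]
top [251.94319728 202.91258503] 20.416666666666668 [0.55962272 0.14958994 0.1108    ]
top [216.58932534 203.21870839] 20.86111111111111 [0.55713836 0.25326029 0.1108    ]
scene [308.77702703 150.61373874] 4.111111111111112 [0.59586879 0.14771953 0.1108    ]
plate 1244.7777777777778 ((490.044189453125, -315.1852722167969), (143.84173583984375, 103.4814682006836), 82.3315200805664)
hole [384.66401274 229.29210899] 26.166666666666668 [ 0.48911836 -0.26277006  0.003     ]
hole [416.61264124 234.19173729] 26.222222222222225 [ 0.4748503 -0.3660788  0.003    ]
bar [402.96238245 229.00269941] 53.166666666666664 ((188.46099853515625, 146.24879455566406), (122.63761901855469, 18.05374526977539), 8.91492748260498) [ 0.49053572 -0.31228867  0.043     ]
```

```bash
python3 - <<'E'
from h import *
T=read_camera("top");S=read_camera("scene")
for n,u in(("L",(284.5,136.6)),("R",(298.0,155.4))):
    print(n,onz(S,u,.1105))
print(cross(T,(216.59,203.22),S,(284.5,136.6)),cross(T,(251.94,202.91),S,(298.0,155.4)))
# refine scene heads
im=cv2.resize(S["frame"][125:170,270:315],None,fx=12,fy=12,interpolation=cv2.INTER_NEAREST)
cv2.imwrite("pics/d.png",im[:,:,::-1])
o=np.array([.5584,.2014,.0995]);y=.024
Rf=np.array([[np.cos(y),-np.sin(y),0],[np.sin(y),np.cos(y),0],[0,0,1]])@np.array([[np.cos(.5236),0,-.5],[0,1,0],[.5,0,np.cos(.5236)]])
# origin from studs: top at z 13mm
mid=np.array([(.55962+.55714)/2,(.14959+.25326)/2,.1108]); o=mid-Rf@[0,0,.013]; print("o",o)
for p in([-.065,.075,0],[-.065,-.075,0],[.085,.075,0],[.085,-.075,0],[0,.052,.013],[0,-.052,.013],[.0505,-.086,.0095],[.1025,-.086,.020]):
    print(p,proj(T,o+Rf@p).round(1),proj(S,o+Rf@p).round(1))
for n,c in(("top",T),("scene",S)):
    im=c["frame"][:,:,::-1].copy();k=8;x0,y0,x1,y1=(200,170,275,230) if n=="top" else (265,112,335,182)
    im=cv2.resize(im[y0:y1,x0:x1],None,fx=k,fy=k,interpolation=cv2.INTER_CUBIC)
    for p in([-.065,.075,0],[-.065,-.075,0],[.085,.075,0],[.085,-.075,0],[0,.052,.013],[0,-.052,.013],[.0505,-.086,.0095],[.1025,-.086,.020]):
        u=(proj(c,o+Rf@p)+.5-[x0,y0])*k; cv2.circle(im,tuple(int(v) for v in u),3,(0,0,255),-1)
    cv2.imwrite(f"pics/e_{n}.png",im)
E
```

```text
L [0.5533524  0.24567997 0.1105    ]
R [0.55621728 0.14339049 0.1105    ]
(array([0.55744956, 0.25602433, 0.10092527]), np.float64(0.0009188435256957297)) (array([0.55979538, 0.15116968, 0.10248817]), np.float64(0.0010266736759882969))
o [0.56487813 0.20158099 0.09954168]
[-0.065, 0.075, 0] [212.4 220.7] [269.4 145.4]
[-0.065, -0.075, 0] [261.8 220.3] [287.9 173.4]
[0.085, 0.075, 0] [206.2 174.7] [302.9 116.1]
[0.085, -0.075, 0] [258.4 174.3] [323.8 142.6]
[0, 0.052, 0.013] [216.5 203.2] [284.6 134.8]
[0, -0.052, 0.013] [252.  202.9] [298.2 153.8]
[0.0505, -0.086, 0.0095] [262.6 186.5] [315.7 150.4]
[0.1025, -0.086, 0.02] [261.  170.9] [326.9 137.9]
```

View pics/e_top.png

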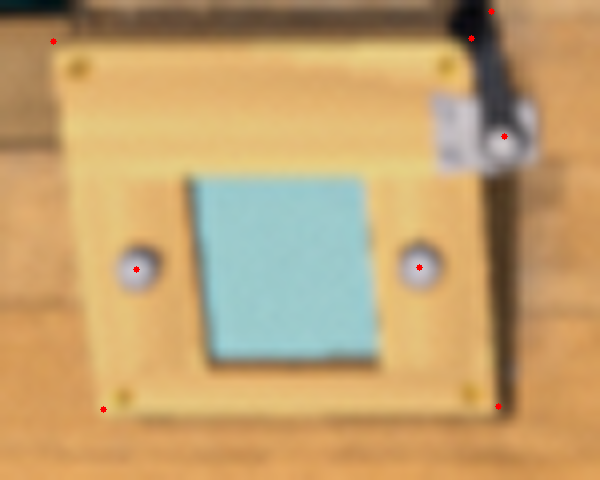

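View pics/e_scene.png

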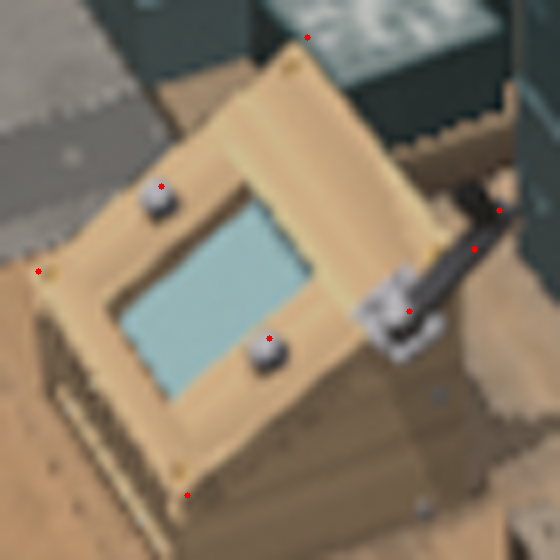

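```bash
cat >> h.py <<'E'
from scipy.spatial.transform import Rotation as Ro
def rel(p,yaw):
    s=sensors.observe();R=Ro.from_euler('xyz',s["tool_rot"]).as_matrix()
    d=R.T@(np.asarray(p)-s["tool_pos"]); tw=np.degrees(s["tool_rot"][2]-yaw)
    print("t",round(float(s["time"]),2),"pos",np.round(s["tool_pos"],4),"rot",np.round(s["tool_rot"],4),"F",np.round(s["contact_force"],1),"open",round(float(s["opening"]),4))
    print("REL mm",np.round(d*1000,1),"twist",round(tw,2))
E
python3 -c "
from h import *
rel([.44,.15,.25],-.135)"
```

```text
t 0.3 pos [0.2287 0.4725 0.2515] rot [-1.5713  0.     -0.4508] F [-0.2  1.2 -0.4] open 0.0916
REL mm [ 330.7    1.6 -198.2] twist -18.09
```

Emit:
send_rows(
  motion=[
    [[0.331,0.0,-0.198,-18.1],[0.331,0.0,-0.198,-18.1],[0.331,0.0,-0.198,-18.1],[0.331,0.0,-0.198,-18.1],[0.331,0.0,-0.198,-18.1],[0.331,0.0,-0.198,-18.1],[0.331,0.0,-0.198,-18.1],[0.331,0.0,-0.198,-18.1]],
  ],
  gripper=1.0,
)

```text
time: 1.1
tool_pos: [0.4412, 0.148, 0.2518]
tool_rot: [-1.571, -0.0, -0.135]
contact_force: [0.4, 0.5, -0.4]
opening: 0.0923
```

```bash
python3 -c "
from h import *
rel([.49,-.315,.13],-.135)"
```

```text
t 1.1 pos [0.4412 0.148  0.2518] rot [-1.5711e+00 -4.0000e-04 -1.3540e-01] F [ 0.4  0.5 -0.4] open 0.0923
REL mm [ 110.8  121.9 -452.1] twist -0.02
```

Emit:
send_rows(
  motion=[
    [[0.111,0.0,-0.452,0],[0.111,0.0,-0.452,0],[0.111,0.0,-0.452,0],[0.111,0.0,-0.452,0],[0.111,0.0,-0.452,0],[0.111,0.0,-0.452,0],[0.111,0.0,-0.452,0],[0.111,0.0,-0.452,0]],
  ],
)

```text
time: 1.9
tool_pos: [0.4828, -0.2498, 0.2519]
tool_rot: [-1.571, -0.001, -0.136]
contact_force: [0.9, 0.2, 0.5]
opening: 0.0917
```

```bash
python3 -c "
from h import *
rel([.49,-.315,.13],-.135)"
```

```text
t 1.9 pos [ 0.4828 -0.2498  0.2519] rot [-1.571e+00 -6.000e-04 -1.357e-01] F [0.9 0.2 0.5] open 0.0917
REL mm [ 15.9 121.9 -63.6] twist -0.04
```

Emit:
send_rows(
  motion=[
    [[0.016,0.0,-0.064,0],[0.016,0.06,-0.064,0],[0.016,0.11,-0.064,0],[0.016,0.15,-0.064,0],[0.016,0.15,-0.064,0],[0.016,0.15,-0.064,0]],
  ],
)

```text
time: 2.5
tool_pos: [0.4901, -0.3154, 0.1021]
tool_rot: [-1.57, 0.001, -0.136]
contact_force: [0.5, -0.7, 0.9]
opening: 0.0918
```

```bash
python3 -c "
from h import *
rel([.49,-.315,.041],-.135)
T=read_camera('top');cv2.imwrite('pics/f.png',cv2.resize(T['frame'][190:270,360:450],None,fx=7,fy=7,interpolation=cv2.INTER_CUBIC)[:,:,::-1])
"
```

```text
t 2.5 pos [ 0.4901 -0.3154  0.1021] rot [-1.5702e+00  6.0000e-04 -1.3570e-01] F [ 0.5 -0.7  0.9] open 0.0918
REL mm [-0.1 61.1  0.3] twist -0.04
```

View pics/f.png

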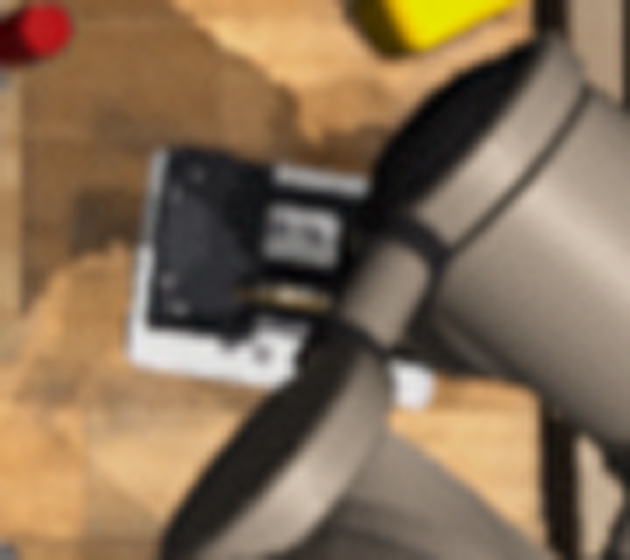

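The arm and gripper cover the template in this view. Only its lower rim, at about (280,370) in the crop, still shows, and it lies where expected. I'll descend and close on the bar ends.

Emit:
send_rows(
  motion=[
    [[0,0.03,0,0],[0,0.045,0,0],[0,0.055,0,0],[0,0.061,0,0],[0,0.061,0,0],[0,0.061,0,0]],
  ],
)

```text
time: 3.15
tool_pos: [0.4919, -0.3166, 0.0442]
tool_rot: [-1.574, -0.005, -0.135]
contact_force: [0.3, 0.2, -0.4]
opening: 0.0921
```

Emit:
send_rows(
  motion=[
    [[0,0,0,0],[0,0,0,0],[0,0,0,0],[0,0,0,0],[0,0,0,0],[0,0,0,0]],
  ],
  gripper=0.0,
  grip_force=15,
)

```text
time: 3.75
tool_pos: [0.492, -0.3167, 0.0444]
tool_rot: [-1.574, -0.005, -0.135]
contact_force: [-0.4, 0.6, 1.6]
opening: 0.0657
```

```bash
python3 -c "
from h import *
rel([.49,-.315,.041],-.135)
print(np.round(sensors.observe()['qpos'],3),np.round(sensors.observe()['joint_efforts'],1))"
```

```text
t 3.75 pos [ 0.492  -0.3167  0.0444] rot [-1.5737 -0.0048 -0.1353] F [-0.4  0.6  1.6] open 0.0657
REL mm [-2.2  3.4  1.4] twist -0.01
[-0.703  0.678  1.591  0.     0.867 -2.139] [  0.  -51.8 -17.9  -0.   -0.1  -0. ]
```

Emit:
send_rows(
  motion=[
    [[0,-0.005,0,0],[0,-0.01,0,0],[0,-0.02,0,0],[0,-0.03,0,0],[0,-0.04,0,0],[0,-0.04,0,0],[0,-0.04,0,0]],
  ],
)

```text
time: 4.45
tool_pos: [0.4919, -0.3166, 0.0848]
tool_rot: [-1.574, -0.005, -0.135]
contact_force: [-0.0, -0.2, -3.7]
opening: 0.0659
```

```bash
python3 -c "
from h import *
rel([.49,-.315,.0844],-.135)
print(np.round(sensors.observe()['qpos'],3),np.round(sensors.observe()['joint_efforts'],1))
S=read_camera('scene');cv2.imwrite('pics/g.png',S['frame'][:,:,::-1])
T=read_camera('top');cv2.imwrite('pics/g2.png',cv2.resize(T['frame'][190:270,360:450],None,fx=7,fy=7,interpolation=cv2.INTER_CUBIC)[:,:,::-1])
"
```

```text
t 4.45 pos [ 0.4919 -0.3166  0.0848] rot [-1.5741 -0.0054 -0.1352] F [-0.  -0.2 -3.7] open 0.0659
REL mm [-2.1  0.4  1.4] twist -0.01
[-0.703  0.621  1.564  0.     0.951 -2.139] [  0.  -54.5 -21.   -0.1   0.   -0. ]
```

View pics/g.png

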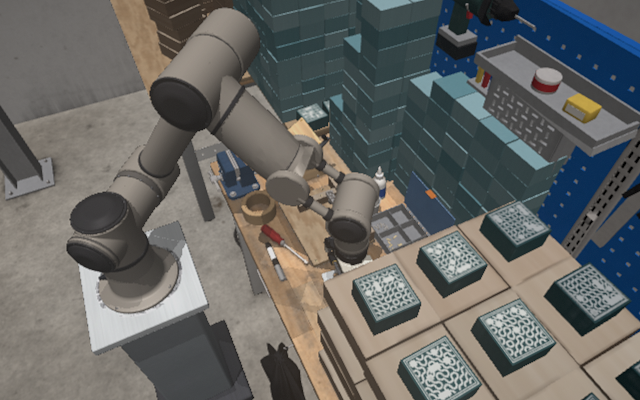

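View pics/g2.png

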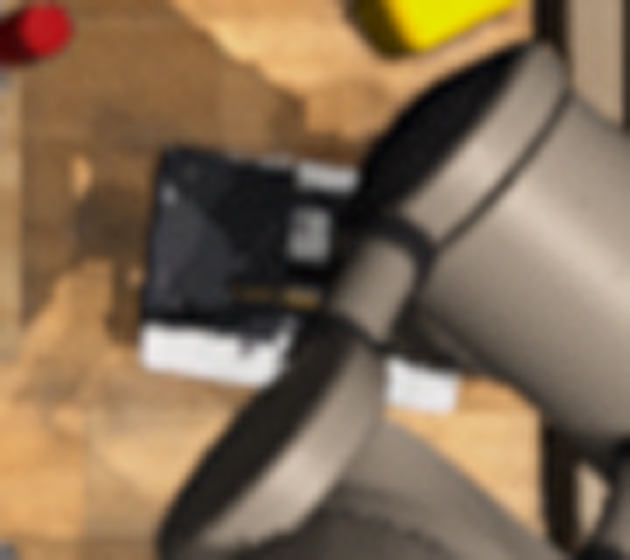

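The scene view shows the arm holding the template near (345,260). In the top crop the plate is lifted along with the gripper, its lower edge at (140–460, 340–410). Next I'll carry it to the jig.

Emit:
send_rows(
  motion=[
    [[0,-0.04,0,0],[0,-0.08,0,0],[0,-0.12,0,0],[0,-0.16,0,0],[0,-0.17,0,0],[0,-0.17,0,0]],
  ],
)

```text
time: 5.15
tool_pos: [0.4913, -0.3161, 0.255]
tool_rot: [-1.575, -0.006, -0.135]
contact_force: [-0.0, -0.5, -3.1]
opening: 0.0657
```

```bash
python3 -c "
from h import *
rel([.571,.2017,.25],.024)
"
```

```text
t 5.15 pos [ 0.4913 -0.3161  0.255 ] rot [-1.5748 -0.0064 -0.1352] F [-0.  -0.5 -3.1] open 0.0657
REL mm [  9.2   3.  523.9] twist -9.12
```

Emit:
send_rows(
  motion=[
    [[0,0,0.02,0],[0.001,0,0.05,-1],[0.002,0,0.085,-2],[0.003,0,0.12,-3],[0.004,0,0.16,-4],[0.005,0,0.2,-5],[0.006,0,0.235,-6],[0.006,0,0.27,-6]],
  ],
)

```text
time: 5.95
tool_pos: [0.5323, -0.0466, 0.2513]
tool_rot: [-1.574, -0.001, -0.029]
contact_force: [0.6, 0.8, -2.9]
opening: 0.0655
```

```bash
python3 -c "
from h import *
rel([.571,.2017,.25],.024)
"
```

```text
t 5.95 pos [ 0.5323 -0.0466  0.2513] rot [-1.574e+00 -1.100e-03 -2.940e-02] F [ 0.6  0.8 -2.9] open 0.0655
REL mm [ 31.3   0.5 249.4] twist -3.06
```

Emit:
send_rows(
  motion=[
    [[0.005,0,0.04,0],[0.01,0,0.08,-1],[0.015,0,0.12,-2],[0.02,0,0.16,-3],[0.025,0,0.2,-3.1],[0.03,0,0.23,-3.1],[0.031,0,0.249,-3.1],[0.031,0,0.249,-3.1]],
  ],
)

```text
time: 6.75
tool_pos: [0.5688, 0.2046, 0.2473]
tool_rot: [-1.574, 0.004, 0.028]
contact_force: [0.7, -0.4, -3.7]
opening: 0.0657
```

```bash
python3 -c "
from h import *
rel([.571,.2017,.25],.024)
S=read_camera('scene');cv2.imwrite('pics/i.png',cv2.resize(S['frame'][80:200,220:360],None,fx=5,fy=5,interpolation=cv2.INTER_CUBIC)[:,:,::-1])
T=read_camera('top');cv2.imwrite('pics/i2.png',cv2.resize(T['frame'][140:240,180:290],None,fx=6,fy=6,interpolation=cv2.INTER_CUBIC)[:,:,::-1])
"
```

```text
t 6.75 pos [0.5688 0.2046 0.2473] rot [-1.574   0.0044  0.0285] F [ 0.7 -0.4 -3.7] open 0.0657
REL mm [ 2.1 -2.7 -2.9] twist 0.26
```

View pics/i.png

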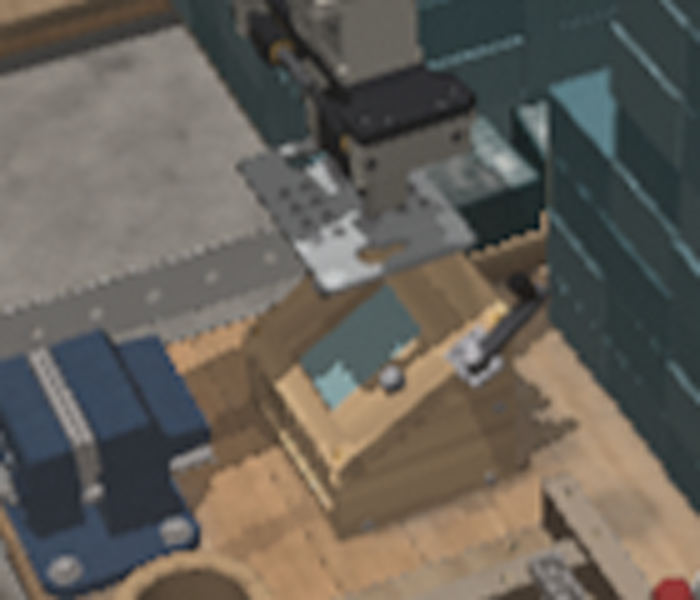

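View pics/i2.png

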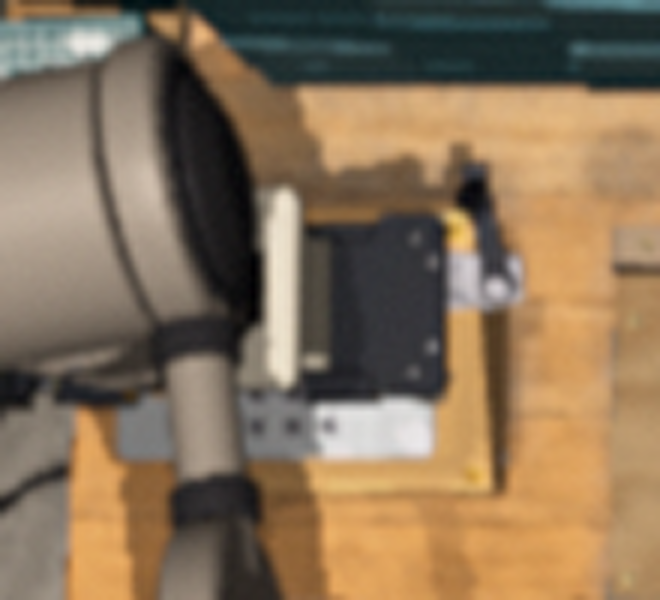

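The scene crop shows the held plate level above the jig, with corners near (240,158), (328,292) and (474,242). The top crop shows its front edge running from (118,460) to (434,458). I'll check these against the predicted corners to find the camera bias at this spot.

```bash
python3 - <<'E'
from h import *
s=sensors.observe();R=Ro.from_euler('xyz',s["tool_rot"]).as_matrix();p=s["tool_pos"]
print(p)
# template axes: x=toolx, y=toolz, z=-tooly
A=np.stack([R[:,0],R[:,2],-R[:,1]],1)
g=p+A@[-.002,0,-.0094]
T=read_camera('top');S=read_camera('scene')
for n,c in(("top",T),("scene",S)):
    k=8;x0,y0,x1,y1=(190,170,270,230) if n=="top" else (260,95,335,155)
    im=cv2.resize(c["frame"][y0:y1,x0:x1],None,fx=k,fy=k,interpolation=cv2.INTER_CUBIC)[:,:,::-1].copy()
    for q in([-.05,.07,-.03],[-.05,-.07,-.03],[.05,-.07,-.03],[.05,.07,-.03],[-.012,-.052,-.03]):
        u=(proj(c,g+A@q)+.5-[x0,y0])*k; cv2.circle(im,tuple(int(v) for v in u),3,(0,0,255),-1); print(n,q,proj(c,g+A@q).round(1))
    cv2.imwrite(f"pics/j_{n}.png",im)
E
```

```text
[0.56933809 0.20177771 0.24819093]
top [-0.05, 0.07, -0.03] [199.9 215.8]
top [-0.05, -0.07, -0.03] [252.6 215.2]
top [0.05, -0.07, -0.03] [252.9 178.1]
top [0.05, 0.07, -0.03] [200.7 178.7]
top [-0.012, -0.052, -0.03] [246.  201.1]
scene [-0.05, 0.07, -0.03] [267.9 111.8]
scene [-0.05, -0.07, -0.03] [286.5 137.6]
scene [0.05, -0.07, -0.03] [316.6 127.2]
scene [0.05, 0.07, -0.03] [296.7 102.5]
scene [-0.012, -0.052, -0.03] [295.5 130.2]
```

View pics/j_top.png

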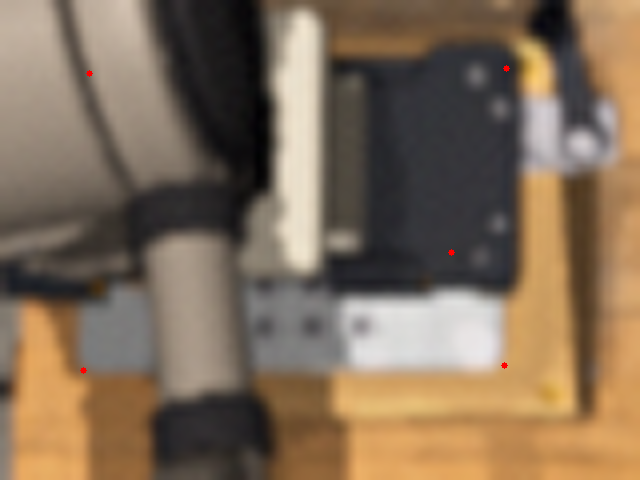

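View pics/j_scene.png

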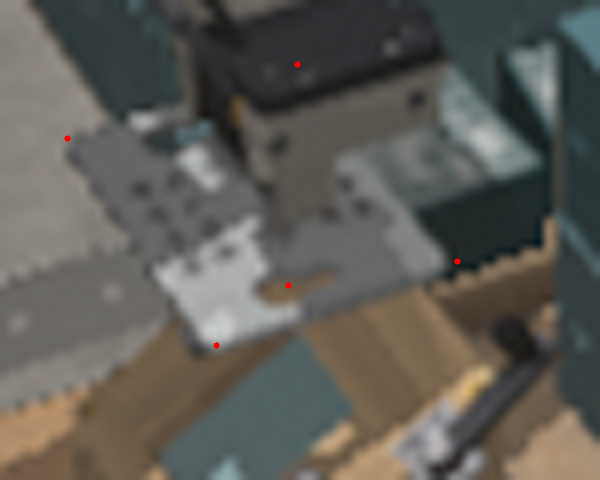

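```bash
python3 - <<'E'
from h import *
s=sensors.observe();R=Ro.from_euler('xyz',s["tool_rot"]).as_matrix();p=s["tool_pos"];print(p,s["tool_rot"])
A=np.stack([R[:,0],R[:,2],-R[:,1]],1)
T=read_camera('top');f=T["frame"].astype(float)
h=cv2.cvtColor(T["frame"],cv2.COLOR_RGB2HSV)[...,1].astype(float)
def edge(v,x0):  # subpixel crossing of mid level
    m=(v[0]+v[-1])/2;i=np.nonzero((v[:-1]-m)*(v[1:]-m)<=0)[0][0];return x0+i+(m-v[i])/(v[i+1]-v[i])
out=[]
for c in(236,238,240,242,244,246,248): 
    e=edge(h[210:222,c],210);w=onz(T,(c,e),p[2]-.0094-.030);out.append(A.T@(w-p))
print("front rows",np.round(np.array(out)*1000,1))
out=[]
for r in(209,210,211,212,213):
    e=edge(h[r,245:260],245);w=onz(T,(e,r),p[2]-.0394);out.append(A.T@(w-p))
print("right",np.round(np.array(out)*1000,1))
E
```

```text
[0.57000042 0.20067846 0.24930098] [-1.57486280e+00  1.39023401e-03  2.42191959e-02]
front rows [[-53.5 -25.  -39.6]
 [-53.4 -30.3 -39.6]
 [-53.4 -35.6 -39.6]
 [-53.4 -40.9 -39.6]
 [-53.4 -46.2 -39.7]
 [-53.4 -51.5 -39.7]
 [-53.6 -56.9 -39.7]]
right [[-36.  -69.3 -39.7]
 [-38.6 -69.4 -39.7]
 [-41.3 -69.5 -39.7]
 [-44.  -69.6 -39.7]
 [-46.7 -69.6 -39.7]]
```

```bash
python3 -c "
from h import *
rel([.5709,.2011,.185],.024)
"
```

```text
t 7.0 pos [0.5702 0.2005 0.2497] rot [-1.5746e+00  6.0000e-04  2.3600e-02] F [ 0.4  0.8 -2.4] open 0.0657
REL mm [ 0.7 64.7  0.9] twist -0.02
```

Emit:
send_rows(
  motion=[
    [[0,0.015,0.0,0],[0.001,0.035,0.001,0],[0.001,0.055,0.001,0],[0.001,0.065,0.001,0],[0.001,0.065,0.001,0],[0.001,0.065,0.001,0]],
  ],
  gripper=0.0,
  grip_force=10,
)

```text
time: 7.6
tool_pos: [0.5716, 0.2009, 0.1855]
tool_rot: [-1.574, -0.0, 0.023]
contact_force: [-0.1, -0.7, -2.3]
opening: 0.0659
```

```bash
python3 -c "
from h import *
rel([.5709,.2011,.1749],.024)
S=read_camera('scene');cv2.imwrite('pics/k.png',cv2.resize(S['frame'][95:180,250:350],None,fx=7,fy=7,interpolation=cv2.INTER_CUBIC)[:,:,::-1])
"
```

```text
t 7.6 pos [0.5716 0.2009 0.1855] rot [-1.5744e+00 -4.0000e-04  2.3000e-02] F [-0.1 -0.7 -2.3] open 0.0659
REL mm [-0.7 10.6  0.2] twist -0.06
```

View pics/k.png

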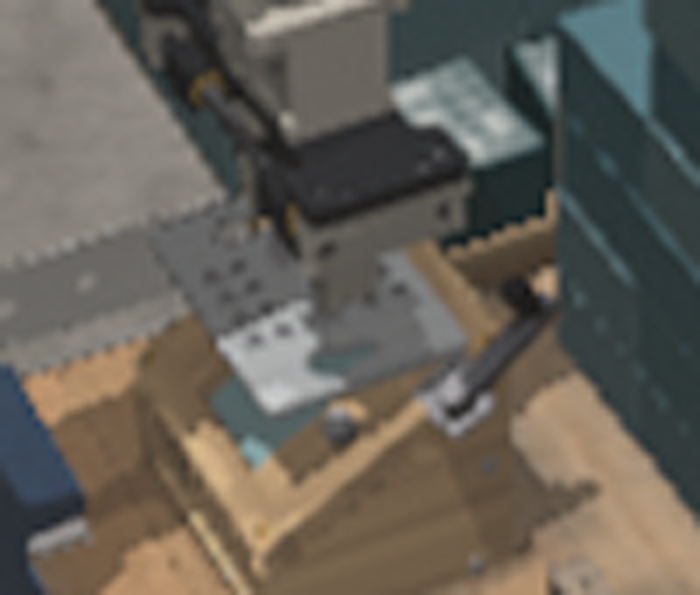

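The scene crop shows the level plate just above the face, with its right keyhole at (345,355) above and behind the right stud at (342,425). Now I'll bring it into contact and start the tilt.

Emit:
send_rows(
  motion=[
    [[-0.001,0.005,0,0],[-0.001,0.01,0,0],[-0.003,0.014,0,0],[-0.005,0.018,0,0],[-0.007,0.022,0,0],[-0.008,0.025,0,0],[-0.008,0.025,0,0]],
  ],
)

```text
time: 8.35
tool_pos: [0.5636, 0.2008, 0.1604]
tool_rot: [-1.574, -0.001, 0.023]
contact_force: [-1.3, 0.8, -0.8]
opening: 0.0658
```

```bash
python3 -c "
from h import *
rel([.5601,.2011,.1452],.024)
S=read_camera('scene');cv2.imwrite('pics/l.png',cv2.resize(S['frame'][95:180,250:350],None,fx=7,fy=7,interpolation=cv2.INTER_CUBIC)[:,:,::-1])
"
```

```text
t 8.35 pos [0.5636 0.2008 0.1604] rot [-1.5745e+00 -5.0000e-04  2.3300e-02] F [-1.3  0.8 -0.8] open 0.0658
REL mm [-3.5 15.1  0.5] twist -0.04
```

View pics/l.png

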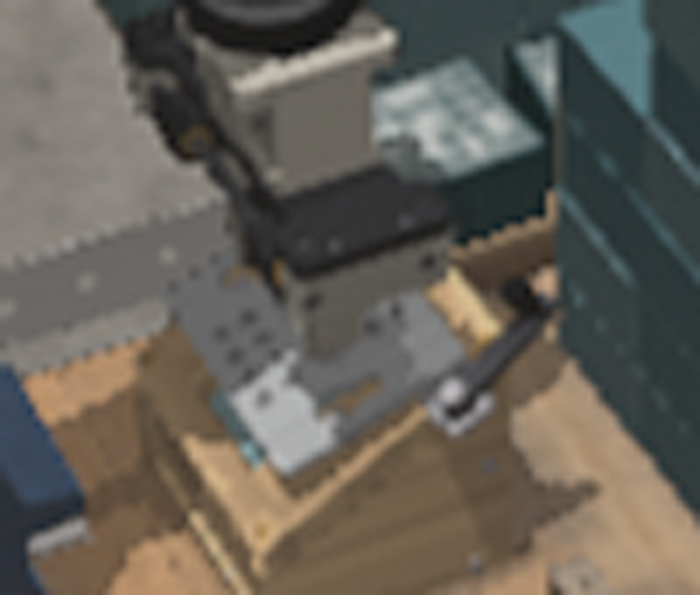

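The tilt is working: the plate now rests its upper edge on the face and leans into the slope, with the right keyhole at (345,405). I'll continue the same way.

Emit:
send_rows(
  motion=[
    [[-0.001,0.003,0,0],[-0.002,0.006,0,0],[-0.003,0.009,0,0],[-0.003,0.011,0,0],[-0.003,0.011,0,0]],
  ],
)

```text
time: 8.9
tool_pos: [0.5604, 0.2006, 0.149]
tool_rot: [-1.575, 0.0, 0.023]
contact_force: [-1.3, 0.7, -1.2]
opening: 0.0654
```

```bash
python3 -c "
from h import *
rel([.5601,.2011,.1452],.024)
S=read_camera('scene');cv2.imwrite('pics/m.png',cv2.resize(S['frame'][95:180,250:350],None,fx=7,fy=7,interpolation=cv2.INTER_CUBIC)[:,:,::-1])
"
```

```text
t 8.9 pos [0.5604 0.2006 0.149 ] rot [-1.5745e+00  3.0000e-04  2.3200e-02] F [-1.3  0.7 -1.2] open 0.0654
REL mm [-0.3  3.8  0.5] twist -0.04
```

View pics/m.png

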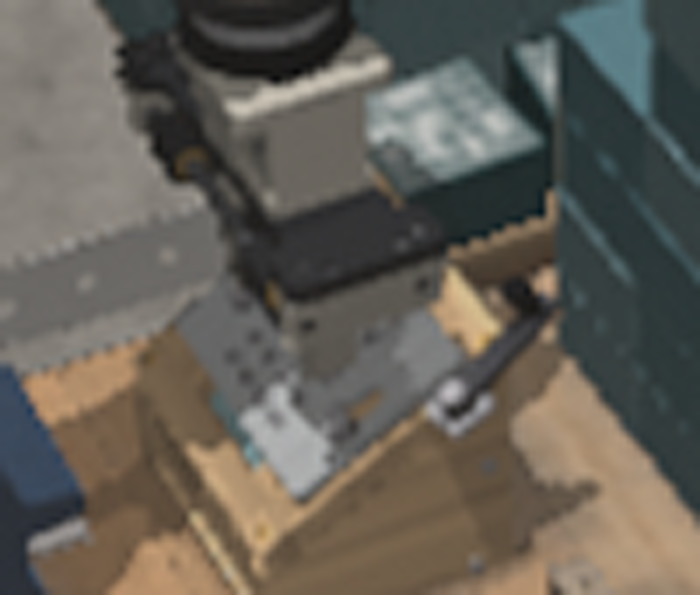

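The stud head now shows inside the right keyhole at (343,428), and contact forces are about 2 N. I'll press the last millimetres.

Emit:
send_rows(
  motion=[
    [[0.0,0.002,0,0],[0,0.004,0,0],[0,0.005,0,0],[0,0.005,0,0]],
  ],
)

```text
time: 9.35
tool_pos: [0.5614, 0.2006, 0.1461]
tool_rot: [-1.574, -0.003, 0.023]
contact_force: [-2.6, -0.8, 9.5]
opening: 0.0664
```

```bash
python3 -c "
from h import *
rel([.5601,.2011,.1452],.024)
S=read_camera('scene');cv2.imwrite('pics/n.png',cv2.resize(S['frame'][95:180,250:350],None,fx=7,fy=7,interpolation=cv2.INTER_CUBIC)[:,:,::-1])
"
```

```text
t 9.35 pos [0.5614 0.2006 0.1461] rot [-1.5744 -0.0031  0.0233] F [-2.6 -0.8  9.5] open 0.0664
REL mm [-1.3  0.9  0.6] twist -0.04
```

View pics/n.png

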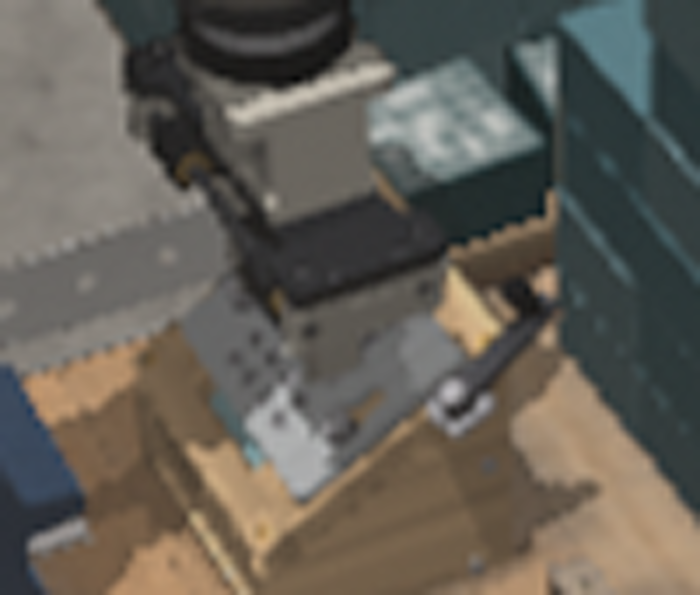

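Contact came at 9.5 N with the TCP at z = 0.146, against 0.145 expected for a flat plate, and the stud head sits in the keyhole. Now I'll start the slide down the slope.

Emit:
send_rows(
  motion=[
    [[-0.0015,0.001,0,0],[-0.003,0.002,0,0],[-0.0045,0.003,0,0],[-0.006,0.0035,0,0],[-0.0075,0.0045,0,0],[-0.009,0.005,0,0],[-0.009,0.005,0,0]],
  ],
)

```text
time: 10.1
tool_pos: [0.552, 0.2003, 0.1407]
tool_rot: [-1.575, -0.002, 0.023]
contact_force: [-2.0, -0.1, 1.1]
opening: 0.066
```

```bash
python3 -c "
from h import *
rel([.5428,.2011,.1352],.024)
S=read_camera('scene');cv2.imwrite('pics/o.png',cv2.resize(S['frame'][95:180,250:350],None,fx=7,fy=7,interpolation=cv2.INTER_CUBIC)[:,:,::-1])
"
```

```text
t 10.1 pos [0.552  0.2003 0.1407] rot [-1.5745 -0.0021  0.0233] F [-2.  -0.1  1.1] open 0.066
REL mm [-9.2  5.4  1. ] twist -0.04
```

View pics/o.png

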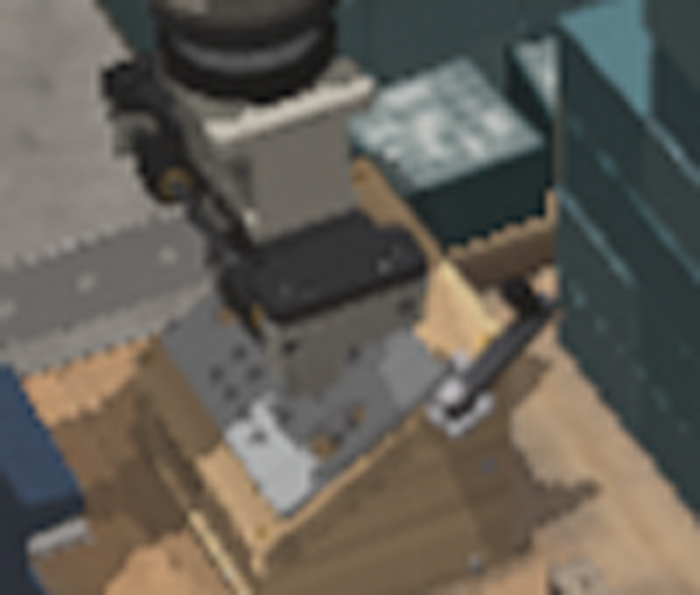

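The plate is sliding under the heads: the stud at (343,430) now has wood showing on both sides in the keyhole. I'll continue to the stop.

Emit:
send_rows(
  motion=[
    [[-0.002,0.001,0,0],[-0.004,0.002,0,0],[-0.006,0.0035,0,0],[-0.008,0.0045,0,0],[-0.01,0.006,0,0],[-0.01,0.006,0,0],[-0.01,0.006,0,0]],
  ],
)

```text
time: 10.85
tool_pos: [0.5418, 0.2001, 0.1347]
tool_rot: [-1.574, -0.001, 0.023]
contact_force: [-2.2, -0.3, 4.8]
opening: 0.0661
```

```bash
python3 -c "
from h import *
rel([.5428,.2011,.1352],.024)
S=read_camera('scene');cv2.imwrite('pics/p.png',cv2.resize(S['frame'][95:180,250:350],None,fx=7,fy=7,interpolation=cv2.INTER_CUBIC)[:,:,::-1])
"
```

```text
t 10.85 pos [0.5418 0.2001 0.1347] rot [-1.5745e+00 -1.5000e-03  2.3200e-02] F [-2.2 -0.3  4.8] open 0.0661
REL mm [ 1.1 -0.5  1. ] twist -0.04
```

View pics/p.png

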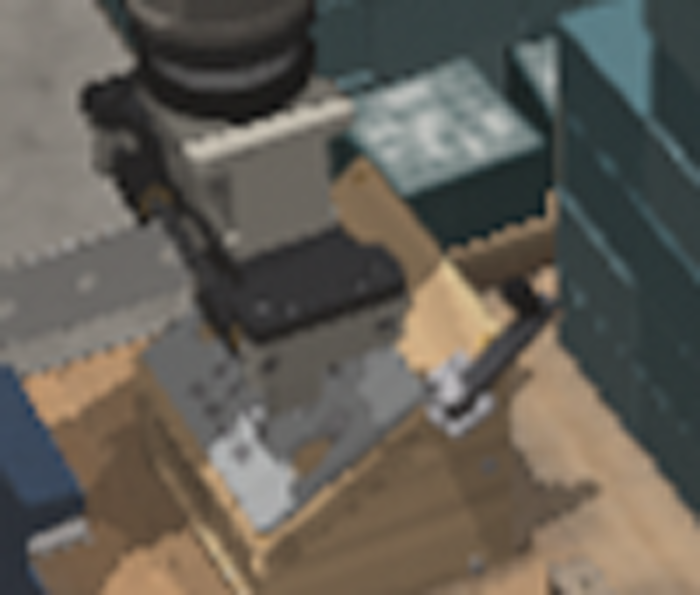

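Emit:
send_rows(
  motion=[
    [[-0.001,0.0005,0,0],[-0.002,0.001,0,0],[-0.003,0.0015,0,0],[-0.004,0.002,0,0],[-0.004,0.002,0,0]],
  ],
)

```text
time: 11.4
tool_pos: [0.5411, 0.1999, 0.1345]
tool_rot: [-1.574, -0.01, 0.023]
contact_force: [6.9, -1.4, 6.5]
opening: 0.0659
```

It has hit the stop, with +6.9 N along x at TCP x = 0.541. I'll release and rise.

Emit:
send_rows(
  motion=[
    [[0.001,0,0,0],[0.001,0,0,0],[0.001,0,0,0],[0.001,-0.01,0,0],[0.001,-0.04,0,0],[0.001,-0.08,0,0],[0.001,-0.12,0,0],[0.001,-0.12,0,0]],
  ],
  gripper=1.0,
)

```text
time: 12.2
tool_pos: [0.5429, 0.201, 0.2611]
tool_rot: [-1.572, -0.021, 0.024]
contact_force: [0.0, 0.1, 0.1]
opening: 0.0919
```

```bash
python3 -c "
from h import *
rel([.5428,.2011,.1352],.024)
S=read_camera('scene');cv2.imwrite('pics/q.png',cv2.resize(S['frame'][95:180,250:350],None,fx=7,fy=7,interpolation=cv2.INTER_CUBIC)[:,:,::-1])
T=read_camera('top');cv2.imwrite('pics/q2.png',cv2.resize(T['frame'][140:240,180:290],None,fx=6,fy=6,interpolation=cv2.INTER_CUBIC)[:,:,::-1])
"
```

```text
t 12.2 pos [0.5429 0.201  0.2611] rot [-1.5716 -0.021   0.0239] F [0.  0.1 0.1] open 0.0919
REL mm [ -2.8 125.8   0.2] twist -0.01
```

View pics/q.png

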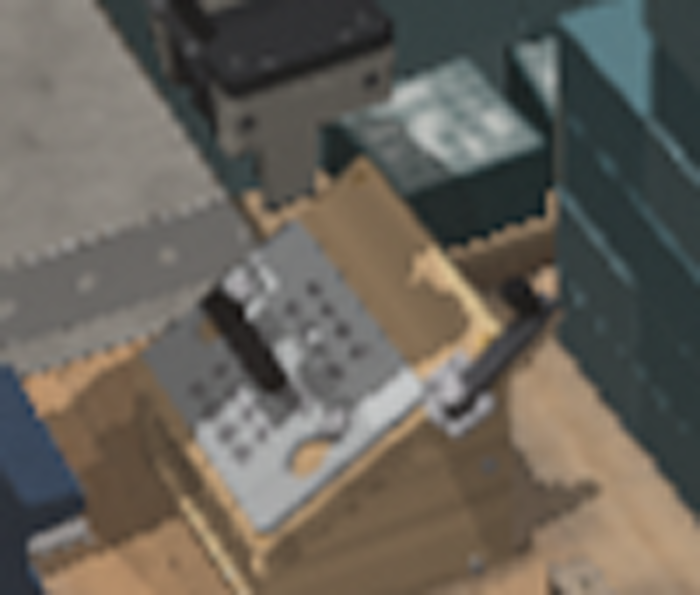

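View pics/q2.png

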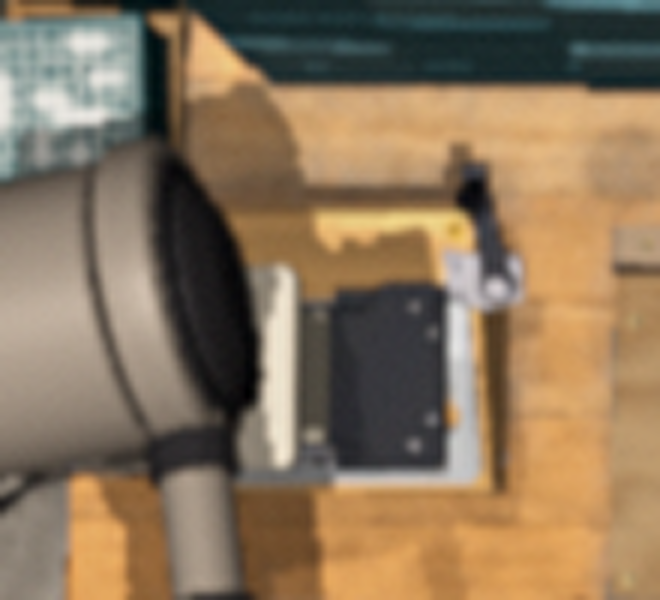

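The template is home: the scene crop shows the stud head at (330,420) at the slot's end, the plate flat, and the latch still open with its knob at (522,292). Next I'll find the knob exactly. The plan is to grip it with the pads facing ±y and carry it round the arc.

```bash
python3 - <<'E'
from h import *
T=read_camera('top');S=read_camera('scene')
y=.024;Rf=Ro.from_euler('z',y).as_matrix()@Ro.from_euler('y',-30,degrees=True).as_matrix()
o=np.array([.5642,.2016,.0995])
print("stack foot",onz(T,(250,152),0),onz(T,(300,152),0))
for n,c,(x0,y0,x1,y1) in(("top",T,(245,160,275,195)),("scene",S,(305,125,335,160))):
    k=16;im=cv2.resize(c["frame"][y0:y1,x0:x1],None,fx=k,fy=k,interpolation=cv2.INTER_CUBIC)[:,:,::-1].copy()
    for th in(1.3,1.45,1.6,1.75):
      for h,col in((.0095,(0,255,0)),(.031,(0,0,255))):
        u=(proj(c,o+Rf@[.0505+.052*np.sin(th),-.086+.052*np.cos(th),h])+.5-[x0,y0])*k
        if n=="scene":u[1]+=1.2*k
        cv2.circle(im,tuple(int(v) for v in u),3,col,-1)
    cv2.imwrite(f"pics/r_{n}.png",im)
E
```

```text
stack foot [0.73623734 0.17995813 0.        ] [0.73903706 0.01541543 0.        ]
```

View pics/r_top.png

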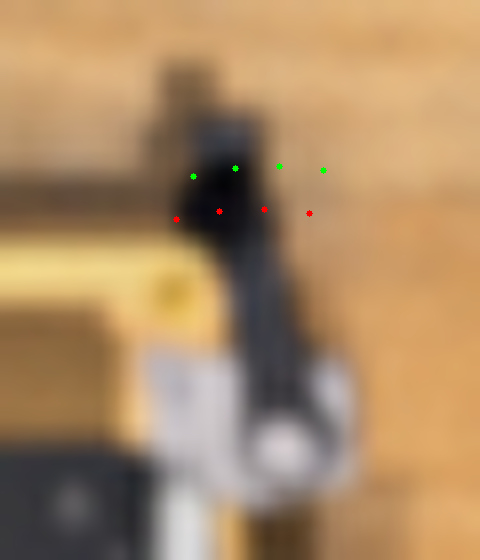

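View pics/r_scene.png

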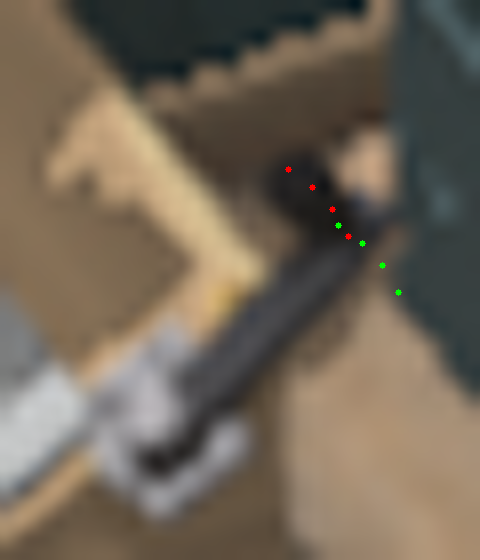

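The knob's black blob sits at about θ ≈ 1.4 rad: centre near (217,190) in the top crop, between the 1.3 and 1.45 markers. The stack foot is at x ≈ 0.74, so there is room for the hand.

```bash
cat >> h.py <<'E'
Rf=Ro.from_euler('z',.024).as_matrix()@Ro.from_euler('y',-30,degrees=True).as_matrix()
o=np.array([.5642,.2016,.0995])
def knob(th,n=.020): return o+Rf@[.0505+.052*np.sin(th),-.086+.052*np.cos(th),n]
def ktcp(th,r=.0): return knob(th)+np.array([-.002,0,.021])
E
python3 - <<'E'
from h import *
for th in(1.4,1.2,1.0,.8,.6,.4,.2,0): print(th,ktcp(th).round(4))
k=ktcp(1.4);rel([k[0],k[1],.26],.024)
E
```

```text
1.4 [0.6421 0.1263 0.1887]
1.2 [0.6395 0.1363 0.1873]
1.0 [0.6352 0.1454 0.1849]
0.8 [0.6294 0.1534 0.1817]
0.6 [0.6224 0.1599 0.1778]
0.4 [0.6144 0.1647 0.1732]
0.2 [0.6057 0.1676 0.1682]
0 [0.5967 0.1684 0.1631]
t 12.4 pos [0.5401 0.2002 0.2535] rot [-1.5743 -0.0079  0.0236] F [-0.2 -1.  -0.9] open 0.0919
REL mm [100.3  -5.5 -76.3] twist -0.02
```

Emit:
send_rows(
  motion=[
    [[0.03,-0.006,-0.02,0],[0.06,-0.006,-0.045,0],[0.09,-0.006,-0.07,0],[0.1,-0.006,-0.076,0],[0.1,-0.006,-0.076,0],[0.1,-0.006,-0.076,0]],
  ],
  gripper=0.54,
)

```text
time: 13.0
tool_pos: [0.641, 0.1268, 0.259]
tool_rot: [-1.574, -0.005, 0.023]
contact_force: [0.1, -0.2, -0.5]
opening: 0.051
```

```bash
python3 - <<'E'
from h import *
rel(ktcp(1.4),.024)
T=read_camera('top');S=read_camera('scene')
cv2.imwrite('pics/s.png',cv2.resize(S['frame'][95:180,250:350],None,fx=7,fy=7,interpolation=cv2.INTER_CUBIC)[:,:,::-1])
E
```

```text
t 13.0 pos [0.641  0.1268 0.259 ] rot [-1.5741 -0.0047  0.0234] F [ 0.1 -0.2 -0.5] open 0.051
REL mm [ 0.8 70.3 -0.3] twist -0.03
```

View pics/s.png

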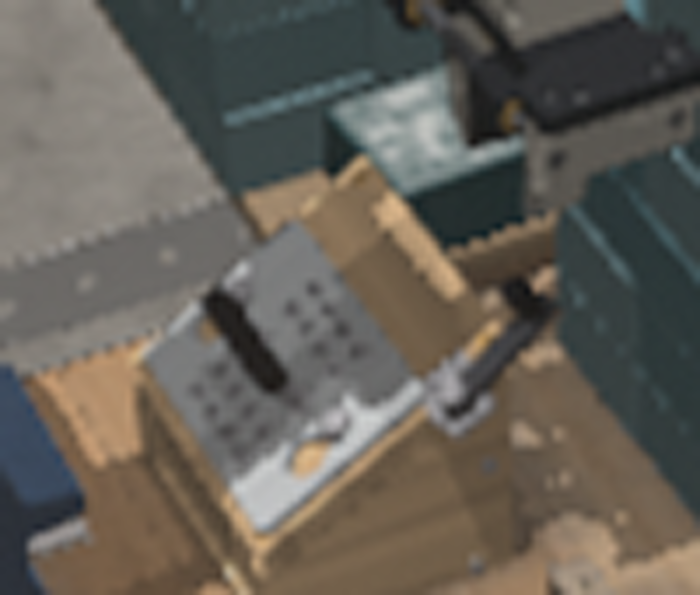

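The hand is over the knob at (522,290), and the template lies flat at home. I'll descend and close lightly.

Emit:
send_rows(
  motion=[
    [[0,0.02,0,0],[0,0.04,0,0],[0,0.055,0,0],[0,0.065,0,0],[0.001,0.07,0,0],[0.001,0.07,0,0]],
  ],
)

```text
time: 13.7
tool_pos: [0.642, 0.1276, 0.1898]
tool_rot: [-1.574, -0.006, 0.025]
contact_force: [1.0, 0.6, 0.2]
opening: 0.0497
```

Emit:
send_rows(
  motion=[
    [[0,0,0,0],[0,0,0,0],[0,0,0,0],[0,0,0,0],[0,0,0,0]],
  ],
  gripper=0.0,
  grip_force=8,
)

```text
time: 14.2
tool_pos: [0.6422, 0.1274, 0.1901]
tool_rot: [-1.575, -0.006, 0.025]
contact_force: [-0.4, -1.1, 1.5]
opening: 0.0139
```

```bash
python3 - <<'E'
from h import *
rel(ktcp(1.4),.024)
S=read_camera('scene')
cv2.imwrite('pics/t.png',cv2.resize(S['frame'][95:180,250:350],None,fx=7,fy=7,interpolation=cv2.INTER_CUBIC)[:,:,::-1])
E
```

```text
t 14.2 pos [0.6422 0.1274 0.1901] rot [-1.5745 -0.0063  0.0251] F [-0.4 -1.1  1.5] open 0.0139
REL mm [-0.1  1.4 -1. ] twist 0.06
```

View pics/t.png

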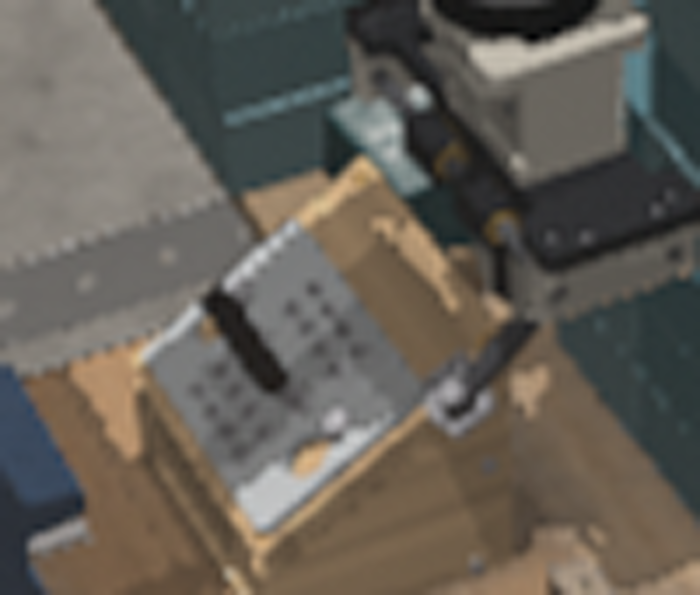

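The grip opening is 13.9 mm, so the 14 mm knob is held. Now I'll carry it round the arc.

Emit:
send_rows(
  motion=[
    [[-0.001,0.0005,0.0045,0],[-0.0025,0.0015,0.009,0],[-0.004,0.0025,0.014,0],[-0.0065,0.0035,0.018,0],[-0.009,0.005,0.0225,0],[-0.012,0.007,0.0265,0],[-0.015,0.0085,0.03,0],[-0.019,0.0105,0.033,0]],
  ],
)

```text
time: 15.05
tool_pos: [0.6222, 0.1602, 0.1791]
tool_rot: [-1.575, -0.006, 0.025]
contact_force: [1.8, -1.8, 0.7]
opening: 0.0136
```

```bash
python3 - <<'E'
from h import *
rel(ktcp(0.),.024)
S=read_camera('scene')
cv2.imwrite('pics/u.png',cv2.resize(S['frame'][95:180,250:350],None,fx=7,fy=7,interpolation=cv2.INTER_CUBIC)[:,:,::-1])
E
```

```text
t 15.05 pos [0.6222 0.1602 0.1791] rot [-1.5745 -0.0065  0.0252] F [ 1.8 -1.8  0.7] open 0.0136
REL mm [-25.4  15.9   8.9] twist 0.07
```

View pics/u.png

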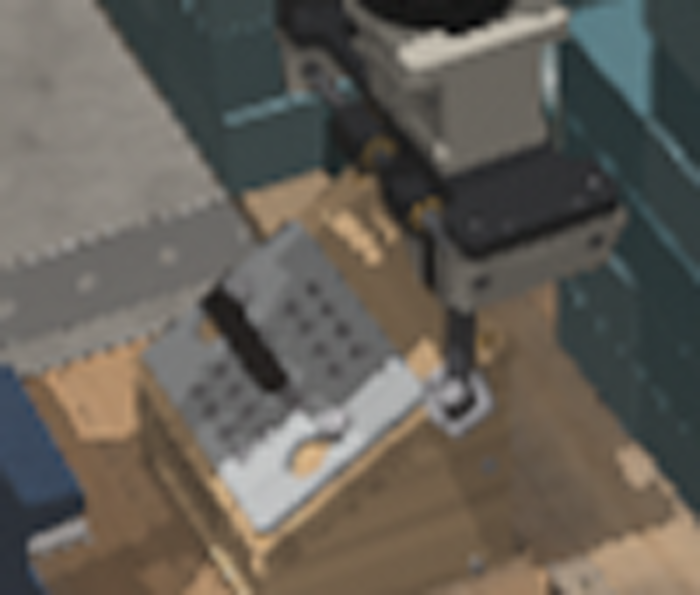

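The latch is halfway round and following the hand, with its bar at (460,350) now pointing away from the camera, and the force is about 2.5 N. I'll finish the swing with a little over-travel.

Emit:
send_rows(
  motion=[
    [[-0.004,0.0023,0.0027,0],[-0.008,0.0046,0.005,0],[-0.012,0.007,0.0067,0],[-0.0165,0.0096,0.008,0],[-0.021,0.012,0.0088,0],[-0.0255,0.0147,0.009,0],[-0.028,0.016,0.009,0],[-0.029,0.0167,0.009,0]],
  ],
)

```text
time: 15.9
tool_pos: [0.5952, 0.1681, 0.1638]
tool_rot: [-1.575, -0.014, 0.025]
contact_force: [8.6, -5.9, 7.4]
opening: 0.0133
```

```bash
python3 - <<'E'
from h import *
rel(ktcp(0.),.024)
S=read_camera('scene')
cv2.imwrite('pics/v.png',cv2.resize(S['frame'][95:180,250:350],None,fx=7,fy=7,interpolation=cv2.INTER_CUBIC)[:,:,::-1])
E
```

```text
t 15.9 pos [0.5952 0.1681 0.1638] rot [-1.5748 -0.0143  0.025 ] F [ 8.6 -5.9  7.4] open 0.0133
REL mm [1.5 0.8 0.3] twist 0.06
```

View pics/v.png

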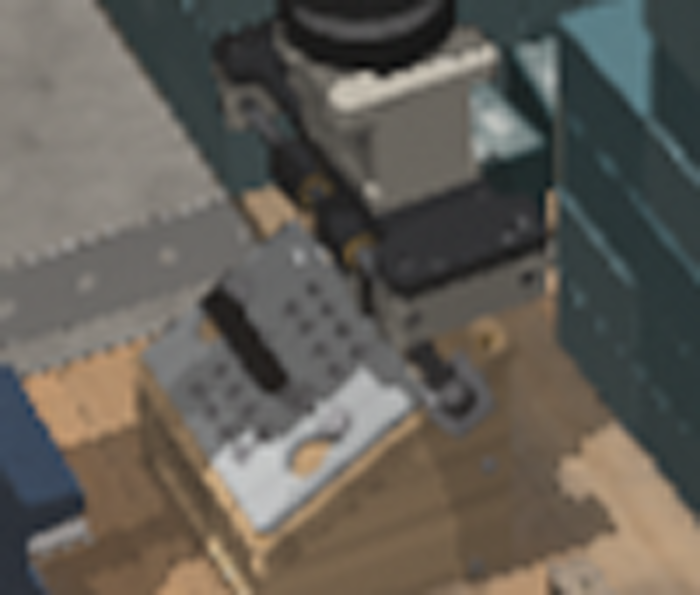

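The stop was felt: +8.6 N along x with the TCP at the θ = 0 place. I'll release and rise.

Emit:
send_rows(
  motion=[
    [[0,0,0,0],[0,0,0,0],[0,0,0,0],[0,-0.02,0,0],[0,-0.06,0,0],[0,-0.1,0,0],[0,-0.13,0,0],[0,-0.13,0,0]],
  ],
  gripper=0.45,
)

```text
time: 16.75
tool_pos: [0.5944, 0.1694, 0.2985]
tool_rot: [-1.573, -0.022, 0.025]
contact_force: [0.6, 0.2, 0.1]
opening: 0.0416
```

Emit:
send_rows(
  motion=[
    [[-0.05,-0.01,0.02,0],[-0.1,-0.01,0.05,0],[-0.13,-0.01,0.09,0],[-0.15,-0.01,0.13,0],[-0.15,-0.01,0.17,0],[-0.15,-0.01,0.2,0],[-0.15,-0.01,0.2,0]],
  ],
)

```text
time: 17.45
tool_pos: [0.4374, 0.3688, 0.3029]
tool_rot: [-1.573, -0.019, 0.03]
contact_force: [-1.0, -0.6, 0.0]
opening: 0.0413
```

```bash
python3 - <<'E'
from h import *
rel(ktcp(0.),.024)
S=read_camera('scene');T=read_camera('top')
for n,c,(x0,y0,x1,y1) in(("top",T,(200,165,275,230)),("scene",S,(265,112,335,182))):
    k=8;im=cv2.resize(c["frame"][y0:y1,x0:x1],None,fx=k,fy=k,interpolation=cv2.INTER_CUBIC)[:,:,::-1].copy()
    g=[-.008,0,0]
    pts=[([-.008+a,b,.005],(0,0,255)) for a in(-.05,.05) for b in(-.07,.07)]+[([-.008,b,.043],(255,0,255)) for b in(-.033,.033)]
    pts+=[([.0505,-.086+.052,.031],(0,255,0)),([.0505,-.086+.062,.0095],(0,255,0)),([0,.052,.013],(255,255,0)),([0,-.052,.013],(255,255,0))]
    for p,col in pts:
        u=(proj(c,o+Rf@p)+.5-[x0,y0])*k
        if n=="scene":u[1]+=1.2*k
        cv2.circle(im,tuple(int(v) for v in u),2,col,-1)
    cv2.imwrite(f"pics/w_{n}.png",im)
cv2.imwrite("pics/x.png",T["frame"][:,:,::-1])
E
```

```text
t 17.45 pos [0.4374 0.3688 0.3029] rot [-1.5731 -0.019   0.0301] F [-1.  -0.6  0. ] open 0.0413
REL mm [ 150.6  143.2 -204.8] twist 0.35
```

View pics/w_top.png

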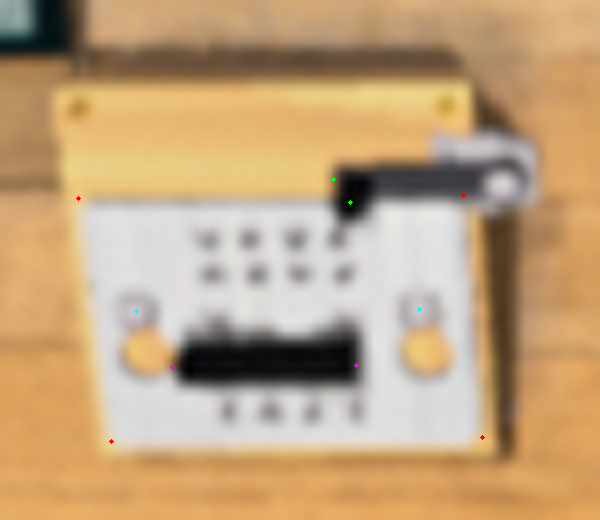

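View pics/w_scene.png

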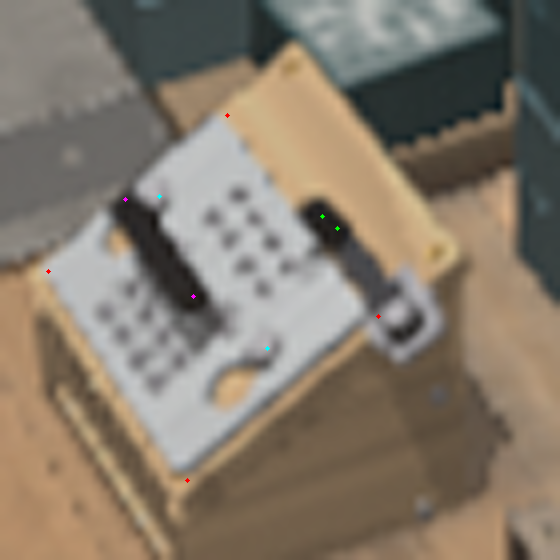

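View pics/x.png

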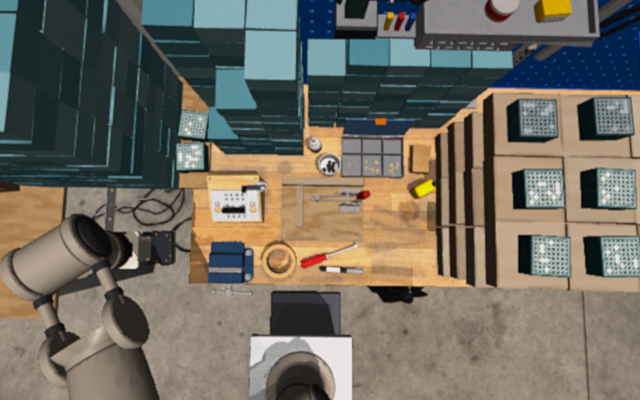

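Both views show the template home, with the studs at the slots' upper ends at (136,308) and (419,308) in the top crop. The latch bar lies level along the plate's upper edge, from (503,183) to (345,180). The bystanders look unmoved. I'll do one numeric check of the bar angle and of bystander movement.

```bash
python3 - <<'E'
from h import *
T=read_camera('top');f=T["frame"];h=cv2.cvtColor(f,cv2.COLOR_RGB2HSV).astype(int)
# bar centre line (u 247..257) by darkness centroid
us=np.arange(247,257);v=[]
for u in us:
    col=255-h[183:193,u,2];col=np.clip(col-120,0,None);v.append((col*np.arange(183,193)).sum()/col.sum())
print("bar slope",np.polyfit(us,v,1)[0],np.round(v,2)); 
y=np.array([proj(T,o+Rf@[.0505,b,.0095]) for b in(-.08,-.04)]);print("expected slope",(y[1]-y[0])[1]/(y[1]-y[0])[0])
# expected slope at th=.12
q=np.array([proj(T,o+Rf@[.0505+r*np.sin(.12),-.086+r*np.cos(.12),.0095]) for r in(.006,.046)]);print("slope at .12",(q[1]-q[0])[1]/(q[1]-q[0])[0])
a=np.load("top0.npy").astype(int);d=np.abs(a-f.astype(int)).max(2)
for n,(x0,y0,x1,y1) in dict(tape=(258,238,300,282),driver=(300,240,358,268),glue_cup=(303,133,342,178)).items(): print(n,(d[y0:y1,x0:x1]>60).sum())
E
```

```text
bar slope -0.03644367369151416 [187.32 187.16 187.17 187.23 187.22 187.22 187.14 187.   186.93 186.96]
expected slope -0.00811674872076215
slope at .12 0.10201469212985864
tape 0
driver 0
glue_cup 0
```

```bash
python3 -c "
from cell import hand_in
print(hand_in())"
```

```text
the job is handed in; nothing more can be done
None
```

The template is on the jig, slid home under both stud heads, and the drop latch is shut. I let go and handed the job in at about 17.5 s; no verdict is reported.

**How it was done:** I gripped the handle bar by its ends so the plate could pivot. I lowered it onto the face until it tilted flat over the heads, then slid it down until it hit the stop (about 7 N). After releasing it, I gripped the knob lightly and carried the latch round to its stop (about 8.6 N).

**Last checks, all from the cameras after letting go:**
- **Template:** it lies flat, with the stud heads at the upper ends of the slots.
- **Latch:** the bar is level along the plate's upper edge. Its measured slope is within about 0.03 rad of shut, against 0.11 for a bar at the 0.12 rad limit.
- **Bystanders:** the tape roll, screwdriver, glue bottle and cup show no change in the top image.
- **Arm:** it stands clear of everything.

**Did not agree:**
- **Scene camera:** it sat about 1.2 pixels (3 mm) off from the top camera. I relied on the top camera, the stated heights and touch.
- **Plate position:** in the last top view the plate's lower edge lay about 1 pixel (3 mm) further down the slope than predicted. I put this down to my estimate of the jig's position, since the slide stopped and the latch shut as they should.
- **First grasp:** the hand stopped about 3 mm above the commanded height, for no reason I found, but the grip held.

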